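# Test and reset the tin mixer's stop button

### The job

Check the emergency stop of the tin mixer: with the fingertips press the red mushroom button all the way in until it latches, and take the hand off so that it stays in by itself. Then push one of its fins sideways with a fingertip to twist the button clockwise (seen from above) until the latch lets go, and leave the button popped fully up and untwisted again. Nothing is to be picked up: do not press the green start button, and leave the jar, can, brush and brass fitting where they are.

Things in the scene. Friction and masses are not known exactly. Their poses are not given: they have to be found in the camera images.
- mixer: Grey tin mixer fixed to the bench, box 200 (x) by 380 (y) mm, deck 70 mm high, yaw varies; origin under its centre, z up. On the deck, in its axes: red stop button, axis at x 20, y -120 mm; green start button at x -60, y -50; turntable with a blue tin 105 mm across at x -15, y 100, under a clamp arm 250 mm high (post at x 78, y 100).
- stop_top (a point): Centre of the top of the red stop button (the middle of its hub), on its upright axis; sinks and turns with it; 128 mm above the bench when out. A hub 26 mm across and three fins, 9 mm thick, reaching 38 mm from the axis, all stand 20 mm above the face of a round cap 84 mm across. Fins point along this point's x axis and 120 and 240 degrees from it.
- stop_press (a joint): How far the stop button is pushed in, m: 0 is out, 0.012 is the bottom. Its spring resists with 4 N at first and about 8 N on the way to the latch; just past 10 mm it latches, and when let go it stays at 0.010. Once the latch is released the spring lifts it back to 0.
- stop_twist (a joint): How far the stop button is turned clockwise seen from above, rad: 0 at rest, stop at 0.9. A light spring (0.035 to 0.1 N m) turns it back to 0 whenever it is let go. When it is latched, turning it past about 0.42 releases the latch and it pops up 10 mm; 0.65 is sure to do it.
- start_spot (a point): Centre of the top of the green start button when not pressed, 88 mm above the bench (26 mm across, in a black ring 42 mm across), 106 mm from the stop button's axis. Not to be pressed.
- start (a joint): How far the green start button is pressed, m: 0 is out, 0.006 the bottom.
- jar: Loose black jar of lacquer, 62 mm across, 75 mm high, standing on the bench beside the mixer at its -y end. Origin under its centre. Leave it alone.
- can: Loose red rectangular can, 70 by 100 mm, 150 mm high (170 with its handle), standing beside the mixer at its +y end. Origin under its centre. Leave it alone.
- brush: Loose paint brush lying on the bench behind the mixer. Leave it alone.
- fitting: Loose brass fitting, a plate 50 by 70 mm, 8 mm thick, with a round boss, 20 mm high in all, lying on the bench behind the mixer. Origin under its centre. Leave it alone.

How it is judged:
On the way, in this order (a step that is already met when the one before it is completed fails the run):
1. the stop button is pressed in to its latch (9.7 mm or more) (value of joint stop_press above 0.0097 m).
2. the hand is off the button and it stays latched in (value of joint stop_press above 0.0085 m and contact force between each of the arm, the fingers and mixer below 0.1 N), for 0.2 s.
3. the button is twisted clockwise by 0.35 rad or more (value of joint stop_twist above 0.35 rad).
4. the button has popped up and turned back (value of joint stop_press below 0.002 m and value of joint stop_twist below 0.15 rad), for 0.2 s.
At the end, for the whole second after the job is handed in: The stop button is fully up (within 2 mm) and untwisted (within 0.15 rad), the start button is not pressed (less than 2 mm), and the jar, can, brush and fitting are within 20 mm of where they stood (all of step 4 and value of joint start below 0.002 m and distance of each of jar, can, brush, fitting from where it was at the start of the episode below 0.02 m); the robot touches nothing.
It fails at once if the green start button is pressed (3 mm or more) (value of joint start above 0.003 m).
It fails at once if the jar, can, brush or fitting is lifted, carried or pushed more than 20 mm (distance of any of jar, can, brush, fitting from where it was at the start of the episode above 0.02 m).
It also fails if it takes over 45 s, if anything falls off the work surface, if the arm or the gripper's body presses on something with over 40 N, if the wrist force passes 120 N, or if a joint passes its speed limit or range.

### The arm

A 6-joint arm with a two-finger parallel gripper is mounted at the origin on the work surface. World frame = base frame: x ahead of the robot, y to its left, z up, the work surface at z = 0. Lengths are in m, angles in rad, forces in N, time in s.
With the tool pointing down it reaches from about 0.375 to 0.975 m from the base axis. Payload 3.8 kg.
Tool frame: the origin (TCP) lies on the centre line of the jaws, within the pads' length; the fingertips stand 25 mm ahead of it and the grasp point (between the pads) lies 6 mm ahead of it; z points along the fingers, y is the direction in which the jaws open and shut (so a half turn about z gives the same grasp; the last joint's range is limited). The gripper opens to 85 mm and grips with 20 to 120 N. Pads are 22 mm wide; open, the fingers measure 114 mm over their backs; the gripper's body (76 mm by 85 mm) begins 54 mm behind the grasp point. The pads swing forward as they close: fully open they stand 13 mm farther back than shut.
Start: joints at [1.081, 0.264, 1.604, -0, 1.274, -0.037], TCP at [0.295, 0.607, 0.256] pointing down, gripper open.
Joint ranges: [-2.63, 2.63], [-0.94, 2.18], [0.31, 2.57], [-1.31, 4.45], [0, 2.66], [-2.55, 2.55]. Speed limits (rad/s): [2.57, 2.57, 3.14, 3.14, 3.14, 3.14].

### API

Orientations are given as a rotation vector (axis times angle).
In Python, from workcell import bot gives the robot as it stands.
- The arm moves only by the tool servo_tool, never from a script. Its argument "moves" is a list of rows, each a list of 3 entries, a list of its own where there are three numbers: the closure in counts, from 0 (fully open) to 255 (shut), then the shift along the tool's x, y, z in m, then the turn about the tool's z in rad. A call has exactly 8 rows; each row shifts and turns the pose as measured when the row begins, along the tool's axes as they then stand; what a row does not reach is not made up. A row lasts 1/12 s, in which the tool goes at most 41.7 mm and 7.16 degrees, less where a joint would pass 70% of its speed; a pose out of reach is approached as far as the arm can. A call is refused whole if a number of a shift passes 0.0417 or a number of a turn 0.125, either way. A call with a gripper value outside its range is refused whole. The fingers move at their own pace and stop on an object; "newtons" is the grip in N (left out, the last holds). Time passes only in rows, so rows that do not move let the fingers close, or fill a call up. It gives the time, the measured TCP pose, the force and the opening at its end, in the units of the state.
- bot.read_state(): the state, without advancing time (a new reading comes with each control period).
- bot.read_camera(name): name is "scene" or "top"; returns a dict with "pixels" (480x640x3 uint8, red, green, blue), "depth" (480x640 float32, m along the optical axis (not along the pixel's ray), 0 where there is no reading), "intrinsics" (3x3 intrinsics, pixels), "R" (3x3) and "t" (3): a world point X has camera coordinates R X + t. Camera axes: x right, y down, z forward; pixel columns grow to the right and rows downward; lengths in m; the calibration is good to about 2 mm. A picture is of the moment at which its call begins.
- bot.finish_job(): hands the job in, once; it reports no verdict.
The state is a dict: "time": time; "q": joint angles; "joint_vel": joint speeds; "joint_torque": joint torques, N m; "tool_pos": TCP position; "tcp_rot": TCP orientation; "wrist_force": force on the tool from outside, world axes, zero at the start; "torque": the same for the moment, N m; "width": opening from 0.0 (shut) to 1.0 (fully open).
Only numpy, scipy, OpenCV 4.12 (cv2) and the standard library are available. Lean on these libraries where they do the work, as an engineer would, in place of code of your own. Each camera call takes 0.05 s, during which the arm holds its last target.

## Working session

There is one attempt and no reset: what is moved stays moved. The work goes in short steps, Python scripts to look and compute and a tool call to move; the robot and the scene stay as the last step left them, time stands still between calls to the robot, and variables do not carry over. Pictures are saved under pics/ and viewed, and the job is handed in when it is done.

Besides the shell and the picture viewer there is one more tool, called by a JSON object that holds its "name" and its "arguments", one argument or row to a line. servo_tool: Moves the arm, as the interface text tells. Its arguments: {"type":"object","properties":{"moves":{"type":"array","items":{"type":"array"}},"newtons":{"type":"number"}},"required":["moves"]}

```bash
mkdir -p pics; ls
python3 - <<'E'
from workcell import bot
import cv2,numpy as np
s=bot.read_state();print(s)
for n in("scene","top"):
    c=bot.read_camera(n);cv2.imwrite(f"pics/{n}0.png",c["pixels"][:,:,::-1]);np.savez(f"{n}0.npz",**c)
    print(n,c["intrinsics"].round(1).tolist(),(-c["R"].T@c["t"]).round(3),c["R"].round(3).tolist())
E
```

```text
pics
{'time': 0.0, 'q': array([ 1.08106386e+00,  2.64761981e-01,  1.60538384e+00, -2.43990618e-05,
        1.27368674e+00, -3.69064812e-02]), 'joint_vel': array([-0.00038878, -0.00124433, -0.00198349,  0.00017307, -0.00144939,
        0.00107949]), 'joint_torque': array([-7.95944816e-04, -5.15101647e+01, -3.67320192e+01, -1.15824751e-04,
        1.25357255e-02,  1.30751111e-06]), 'tool_pos': array([0.29501243, 0.60636678, 0.2549507 ]), 'tcp_rot': array([-0.70509856, -3.0608671 ,  0.00340608]), 'wrist_force': array([-0.29896944, -0.1829231 ,  0.28118169]), 'torque': array([0.00442644, 0.01387848, 0.00110971]), 'width': 1.0035690508152468}
scene [[450.0, 0.0, 319.2], [0.0, 450.0, 234.2], [0.0, 0.0, 1.0]] [1.116 0.543 0.789] [[-0.627, 0.779, -0.018], [0.545, 0.423, -0.724], [-0.556, -0.464, -0.69]]
top [[546.4, 0.0, 320.9], [0.0, 546.4, 231.8], [0.0, 0.0, 1.0]] [0.348 0.1   1.294] [[-0.018, -1.0, 0.011], [-0.985, 0.016, -0.172], [0.171, -0.014, -0.985]]
```

View pics/scene0.png

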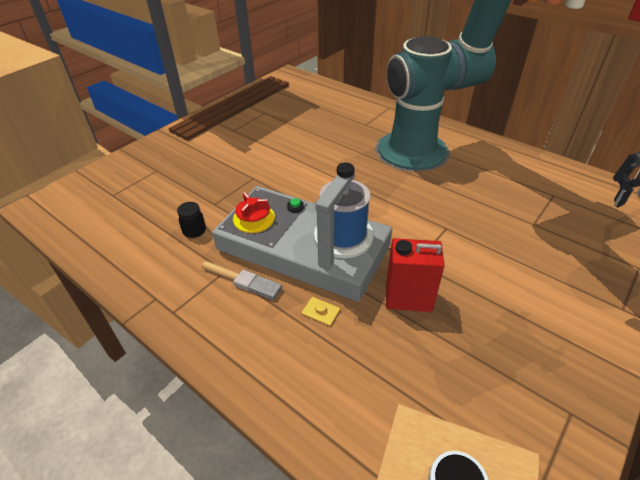

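View pics/top0.png

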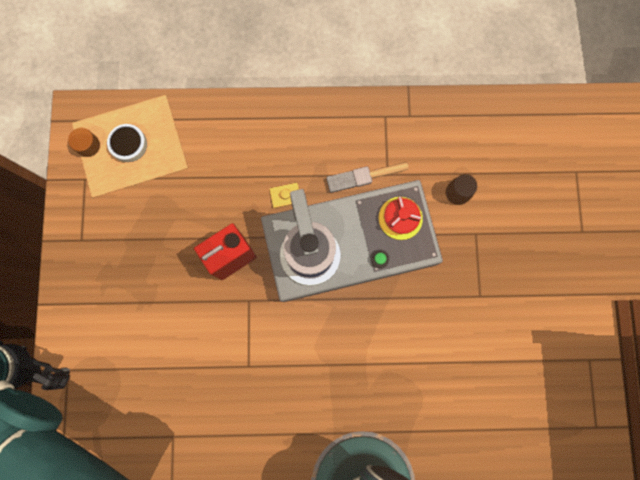

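Both views show the red button at (401,216) in top and (254,208) in scene, and the green one at (379,259) in top. The jar is at (462,188), the can at (225,250), and the arm is far left.

```bash
cat > h.py <<'E'
import numpy as np,cv2
def pts(c,z=None):
    K=c["intrinsics"];v,u=np.mgrid[:480,:640]
    d=np.stack([(u-K[0,2])/K[0,0],(v-K[1,2])/K[1,1],np.ones_like(u)],-1)
    if z is None: P=d*c["depth"][...,None]; return (P-c["t"])@c["R"]
    w=d@c["R"]; o=-c["R"].T@c["t"]; return o+w*((z-o[2])/w[...,2])[...,None]
E
python3 - <<'E'
import numpy as np,cv2
from h import *
for n in("top","scene"):
    c=dict(np.load(n+"0.npz"));P=pts(c);h=cv2.cvtColor(c["pixels"],cv2.COLOR_RGB2HSV)
    H,S,V=[h[...,i].astype(int) for i in range(3)]
    z=P[...,2]
    g=(H>45)&(H<80)&(S>130)&(V>60)&(z>.05)&(z<.12)
    print(n,"green",g.sum(),np.median(P[g],0).round(4), pts(c,.088)[g].mean(0).round(4))
    b=(np.hypot(P[...,0]-.55,P[...,1]+.05)<.2)
    red=((H<8)|(H>172))&(S>120)&(z>.09)&(z<.14)&b&(P[...,1]<.1)
    print("red",red.sum(),np.percentile(z[red],[5,25,50,75,95]).round(4))
    t=red&(z>.122); print("finTop",t.sum(),P[t].mean(0).round(4))
    cap=red
    m=cv2.minEnclosingCircle(P[red][:,:2].astype(np.float32));print("circ",m)
    y=(H>20)&(H<33)&(S>150)&(z>.06)&(z<.1)&b;print("yellow",y.sum(),cv2.minEnclosingCircle(P[y][:,:2].astype(np.float32)) if y.any() else 0)
    ys,xs=np.nonzero(red);x0,x1,y0,y1=xs.min()-12,xs.max()+12,ys.min()-12,ys.max()+12
    cv2.imwrite(f"pics/{n}crop.png",cv2.resize(c["pixels"][y0:y1,x0:x1,::-1],None,fx=7,fy=7,interpolation=cv2.INTER_CUBIC));print(x0,y0)
    m=np.round((P-[0,0,0])[...],4)
    deck=(abs(z-.07)<.003)&(abs(P[...,0]-.5)<.3)&(P[...,1]<.4)
    q=cv2.minAreaRect(P[deck][:,:2].astype(np.float32));print("deck",deck.sum(),q)
E
```

```text
top green 56 [ 0.4963 -0.0463  0.0914] [ 0.497  -0.0471  0.088 ]
red 886 [0.1031 0.1058 0.1079 0.1121 0.1289]
finTop 170 [ 0.5892 -0.0977  0.1273]
circ ((0.5888562202453613, -0.09791223704814911), 0.040076494216918945)
yellow 265 ((0.5891732573509216, -0.09832223504781723), 0.049855753779411316)
373 187
deck 7177 ((0.5440132021903992, 0.015751510858535767), (0.19926860928535461, 0.6245527863502502), 12.444561958312988)
scene green 79 [ 0.5029 -0.0431  0.0915] [ 0.5005 -0.0459  0.088 ]
red 620 [0.1044 0.1074 0.1096 0.1226 0.1294]
finTop 163 [ 0.5958 -0.0932  0.1272]
circ ((0.5936731696128845, -0.096410371363163), 0.04118841141462326)
yellow 480 ((0.5965625047683716, -0.09825126081705093), 0.05279140919446945)
223 181
deck 5411 ((0.5008867383003235, -0.7004811763763428), (2.111340284347534, 0.5959672927856445), 89.88138580322266)
```

```bash
ls pics
```

```text
scene0.png
scenecrop.png
top0.png
topcrop.png
```

View pics/topcrop.png

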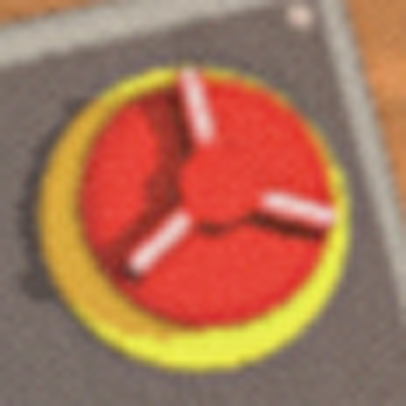

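Run:
```python
import numpy as np,cv2
from h import *
for n,ctr in(("top",(.589,-.098)),("scene",(.594,-.0965))):
    c=dict(np.load(n+"0.npz"));P=pts(c);h=cv2.cvtColor(c["pixels"],cv2.COLOR_RGB2HSV)
    H,S,V=[h[...,i].astype(int) for i in range(3)];z=P[...,2]
    d=P[...,:2]-ctr;r=np.hypot(d[...,0],d[...,1]);t=(z>.12)&(z<.136)&(r<.045)
    # circle fit of yellow ring? fin angles
    a=np.degrees(np.arctan2(d[...,1],d[...,0]))[t&(r>.02)]
    print(n,np.histogram(a,36,(-180,180))[0].tolist(), np.degrees(np.angle(np.exp(3j*np.radians(a)).mean()))/3)
    for k in range(3):
        pass
```

```text
top [0, 0, 0, 0, 0, 1, 12, 17, 5, 0, 0, 0, 0, 0, 0, 0, 0, 0, 9, 19, 11, 0, 0, 0, 0, 0, 0, 0, 0, 2, 16, 16, 0, 0, 0, 0] 12.279975265437825
scene [0, 0, 0, 0, 0, 0, 7, 14, 6, 0, 0, 0, 0, 0, 0, 0, 0, 0, 9, 24, 5, 0, 0, 0, 0, 0, 0, 0, 0, 0, 21, 15, 3, 0, 0, 0] 12.69909947797021
```

{"name": "servo_tool", "arguments": {
  "moves": [
    [255,[0,0,-0.0125],0.112],
    [255,[0,0,-0.0125],0.112],
    [255,[0,0,-0.0125],0.112],
    [255,[0,0,-0.0125],0.112],
    [255,[0,0,-0.0125],0.112],
    [255,[0,0,-0.0125],0.112],
    [255,[0,0,-0.0125],0.112],
    [255,[0,0,-0.0125],0.112]
  ],
  "newtons": 40
}}

```text
time: 0.77
tool_pos: [0.2929, 0.6025, 0.3466]
tcp_rot: [2.008, 2.41, -0.037]
wrist_force: [-0.1, -0.1, 0.1]
width: -0.001
```

```bash
cat > st.py <<'E'
from workcell import bot
import numpy as np,sys
from scipy.spatial.transform import Rotation as Ro
C=np.array([.5915,-.0972]);a=np.radians(12.5)
s=bot.read_state();R=Ro.from_rotvec(s["tcp_rot"]).as_matrix();p=s["tool_pos"]
u=np.array([np.cos(a),np.sin(a)]);v=np.array([-u[1],u[0]])
print("t",s["time"],"p",p.round(4),"x ang",np.degrees(np.arctan2(R[1,0],R[0,0])).round(2),"zaxis",R[:,2].round(3),"F",s["wrist_force"].round(2),"w",round(s["width"],3))
d=p[:2]-C;print("u,v mm",(d@u*1000).round(1),(d@v*1000).round(1))
print("to centre, tool axes",(R.T@np.r_[-d,0])[:2].round(4))
E
python3 st.py
```

```text
t 0.7667 p [0.2929 0.6025 0.3466] x ang 100.4 zaxis [-0.011 -0.021 -1.   ] F [-0.07 -0.1   0.1 ] w -0.001
u,v mm -140.1 747.7
to centre, tool axes [-0.7419  0.1676]
```

{"name": "servo_tool", "arguments": {
  "moves": [
    [255,[-0.0312,0.007,0],0],
    [255,[-0.0312,0.007,0],0],
    [255,[-0.0312,0.007,0],0],
    [255,[-0.0312,0.007,0],0],
    [255,[-0.0312,0.007,0],0],
    [255,[-0.0312,0.007,0],0],
    [255,[-0.0312,0.007,0],0],
    [255,[-0.0312,0.007,0],0]
  ]
}}

```text
time: 1.43
tool_pos: [0.3919, 0.3635, 0.348]
tcp_rot: [2.004, 2.416, -0.037]
wrist_force: [0.8, 0.2, -0.5]
width: 0.002
```

{"name": "servo_tool", "arguments": {
  "moves": [
    [255,[-0.0312,0.007,0],0],
    [255,[-0.0312,0.007,0],0],
    [255,[-0.0312,0.007,0],0],
    [255,[-0.0312,0.007,0],0],
    [255,[-0.0312,0.007,0],0],
    [255,[-0.0312,0.007,0],0],
    [255,[-0.0312,0.007,0],0],
    [255,[-0.0312,0.007,0],0]
  ]
}}

```text
time: 2.1
tool_pos: [0.4934, 0.1153, 0.3476]
tcp_rot: [-2.003, -2.419, 0.044]
wrist_force: [0.2, -0.1, -0.5]
width: -0.001
```

```bash
python3 st.py
```

```text
t 2.1 p [0.4934 0.1153 0.3476] x ang 100.75 zaxis [-0.018 -0.022 -1.   ] F [ 0.17 -0.14 -0.54] w -0.001
u,v mm -49.8 228.7
to centre, tool axes [-0.227   0.0569]
```

{"name": "servo_tool", "arguments": {
  "moves": [
    [255,[-0.0325,0.008,0],0],
    [255,[-0.0325,0.008,0],0],
    [255,[-0.0325,0.008,0],0],
    [255,[-0.0325,0.008,0],0],
    [255,[-0.0325,0.008,0],0],
    [255,[-0.0325,0.008,0],0],
    [255,[-0.0325,0.008,0],0],
    [255,[0,0,0],0.02]
  ]
}}

```text
time: 2.77
tool_pos: [0.5924, -0.1147, 0.3456]
tcp_rot: [-2.032, -2.391, 0.052]
wrist_force: [-0.8, -0.2, -1.3]
width: 0.001
```

```bash
python3 st.py
```

```text
t 2.7667 p [ 0.5924 -0.1147  0.3456] x ang 99.31 zaxis [-0.024 -0.023 -0.999] F [-0.76 -0.17 -1.28] w 0.001
u,v mm -2.9 -17.3
to centre, tool axes [0.0174 0.0019]
```

{"name": "servo_tool", "arguments": {
  "moves": [
    [255,[0.008,0.0,0.01],-0.028],
    [255,[0.006,0.0,0.02],-0.02],
    [255,[0.003,0,0.025],0],
    [255,[0,0,0.025],0],
    [255,[0,0,0.025],0],
    [255,[0,0,0.025],0],
    [255,[0,0,0.012],0],
    [255,[0,0,0],0]
  ]
}}

```text
time: 3.43
tool_pos: [0.5812, -0.0935, 0.1921]
tcp_rot: [-1.953, -2.446, 0.05]
wrist_force: [-0.1, 0.2, 0.5]
width: -0.003
```

```bash
python3 st.py;python3 - <<'E'
from workcell import bot
import cv2
for n in("scene","top"):
    c=bot.read_camera(n);im=c["pixels"][:,:,::-1]
    x,y=(254,195) if n=="scene" else (400,215)
    cv2.imwrite(f"pics/{n}1.png",cv2.resize(im[y-50:y+50,x-60:x+60],None,fx=6,fy=6))
E
```

```text
t 3.4333 p [ 0.5812 -0.0935  0.1921] x ang 102.8 zaxis [-0.028 -0.018 -0.999] F [-0.08  0.2   0.54] w -0.003
u,v mm -9.2 5.9
to centre, tool axes [-0.0059  0.0092]
```

View pics/scene1.png

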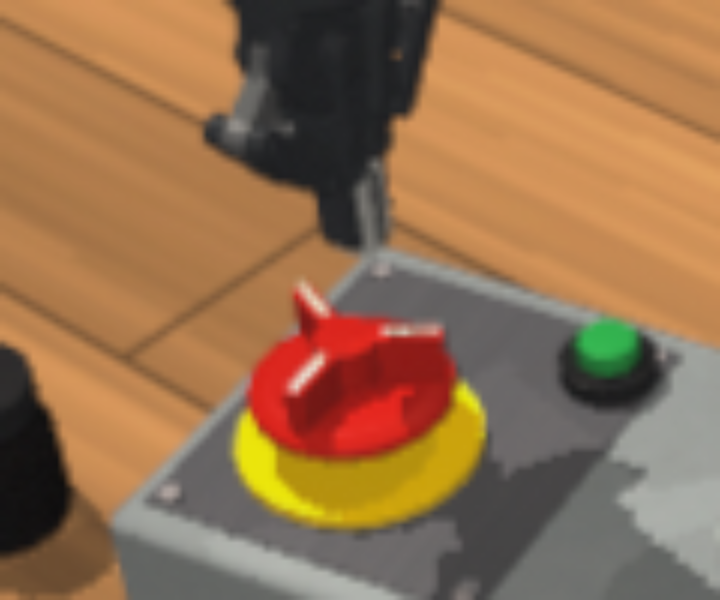

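View pics/top1.png

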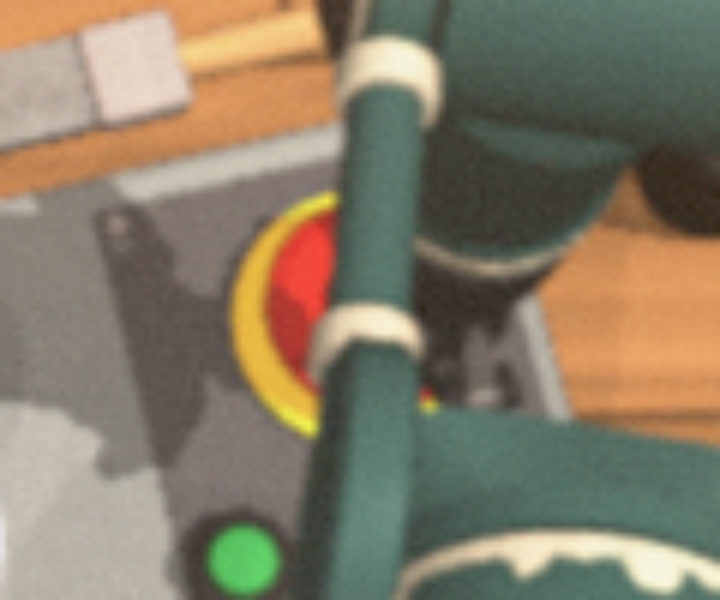

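The scene view shows the closed fingertips at about zoomed pixel (360,240), above and short of the hub at (350,335). The top view is covered by the arm. Next I centre the tips and come down close.

{"name": "servo_tool", "arguments": {
  "moves": [
    [255,[-0.003,0.005,0.0],0],
    [255,[-0.003,0.0055,0.0],0],
    [255,[0,0,0.01],0],
    [255,[0,0,0.01],0],
    [255,[0,0,0.01],0],
    [255,[0,0,0],0],
    [255,[0,0,0],0],
    [255,[0,0,0],0]
  ]
}}

```text
time: 4.2
tool_pos: [0.6008, -0.0993, 0.17]
tcp_rot: [1.956, 2.451, -0.037]
wrist_force: [-0.6, 0.2, 0.6]
width: -0.003
```

```bash
cat > look.py <<'E'
from workcell import bot
import cv2,sys
c=bot.read_camera("scene");im=c["pixels"][:,:,::-1]
x,y=254,200
cv2.imwrite(f"pics/{sys.argv[1]}.png",cv2.resize(im[y-40:y+40,x-50:x+50],None,fx=7,fy=7))
E
python3 st.py; python3 look.py s2
```

```text
t 4.2 p [ 0.6008 -0.0993  0.17  ] x ang 102.81 zaxis [-0.011 -0.022 -1.   ] F [-0.55  0.21  0.6 ] w -0.003
u,v mm 8.6 -4.0
to centre, tool axes [ 0.0041 -0.0086]
```

View pics/s2.png

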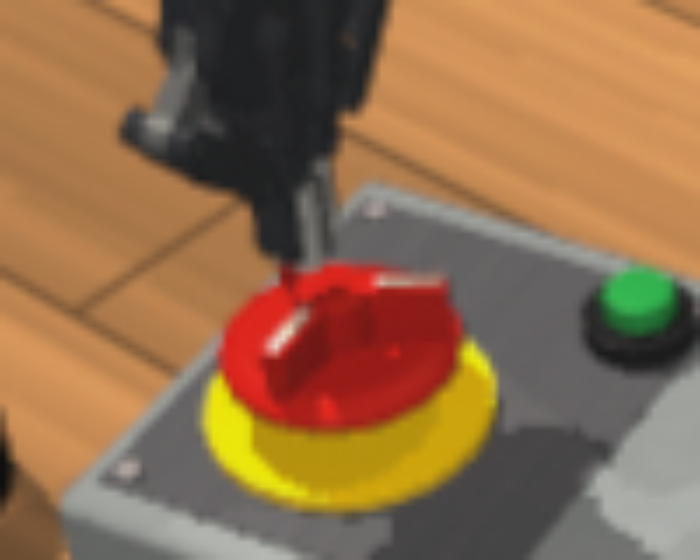

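{"name": "servo_tool", "arguments": {
  "moves": [
    [255,[0.002,-0.004,0.0],0],
    [255,[0.002,-0.003,0.0],0],
    [255,[0,0,0.0],0],
    [255,[0,0,0.0],0],
    [255,[0,0,0.005],0],
    [255,[0,0,0],0],
    [255,[0,0,0],0],
    [255,[0,0,0],0]
  ]
}}

```text
time: 4.92
tool_pos: [0.5924, -0.0968, 0.166]
tcp_rot: [1.955, 2.449, -0.035]
wrist_force: [-0.5, -0.6, -0.8]
width: 0.003
```

```bash
python3 st.py
```

```text
t 4.9167 p [ 0.5924 -0.0968  0.166 ] x ang 102.81 zaxis [-0.008 -0.022 -1.   ] F [-0.47 -0.61 -0.79] w 0.003
u,v mm 1.0 0.2
to centre, tool axes [-0.0001 -0.001 ]
```

{"name": "servo_tool", "arguments": {
  "moves": [
    [255,[0,0,0.005],0],
    [255,[0,0,0.005],0],
    [255,[0,0,0.005],0],
    [255,[0,0,0.004],0],
    [255,[0,0,0.002],0],
    [255,[0,0,0.0],0],
    [255,[0,0,0],0],
    [255,[0,0,0],0]
  ]
}}

```text
time: 5.58
tool_pos: [0.594, -0.0975, 0.147]
tcp_rot: [1.954, 2.447, -0.033]
wrist_force: [-1.8, 0.9, 2.6]
width: 0.001
```

```bash
python3 st.py; python3 look.py s3
```

```text
t 5.5833 p [ 0.594  -0.0975  0.147 ] x ang 102.8 zaxis [-0.005 -0.023 -1.   ] F [-1.85  0.92  2.57] w 0.001
u,v mm 2.4 -0.9
to centre, tool axes [ 0.0009 -0.0024]
```

View pics/s3.png

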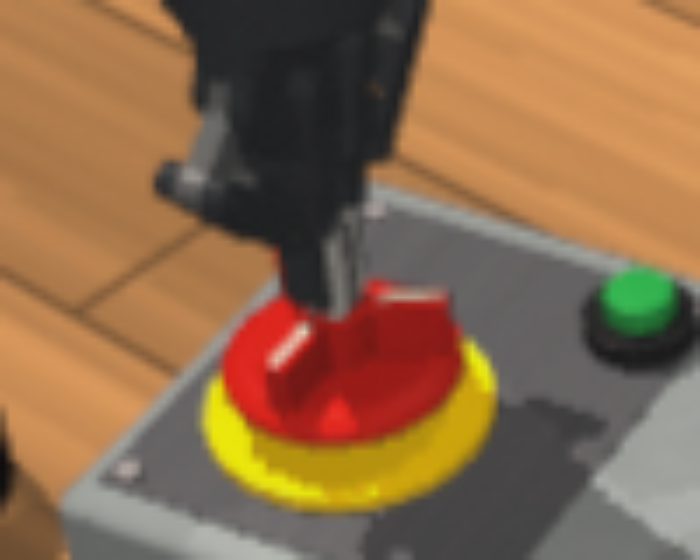

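The tips sit on the hub, near (330,310), and the button has sunk a few mm. I'll keep pressing.

{"name": "servo_tool", "arguments": {
  "moves": [
    [255,[0,0,0.004],0],
    [255,[0,0,0.004],0],
    [255,[0,0,0.004],0],
    [255,[0,0,0.004],0],
    [255,[0,0,0.004],0],
    [255,[0,0,0.002],0],
    [255,[0,0,0],0],
    [255,[0,0,0],0]
  ]
}}

```text
time: 6.3
tool_pos: [0.5949, -0.0977, 0.1432]
tcp_rot: [1.953, 2.446, -0.031]
wrist_force: [-2.4, -0.8, 5.4]
width: 0.002
```

```bash
python3 st.py; python3 look.py s4
```

```text
t 6.3 p [ 0.5949 -0.0977  0.1432] x ang 102.79 zaxis [-0.003 -0.023 -1.   ] F [-2.39 -0.75  5.42] w 0.002
u,v mm 3.2 -1.2
to centre, tool axes [ 0.0012 -0.0032]
```

View pics/s4.png

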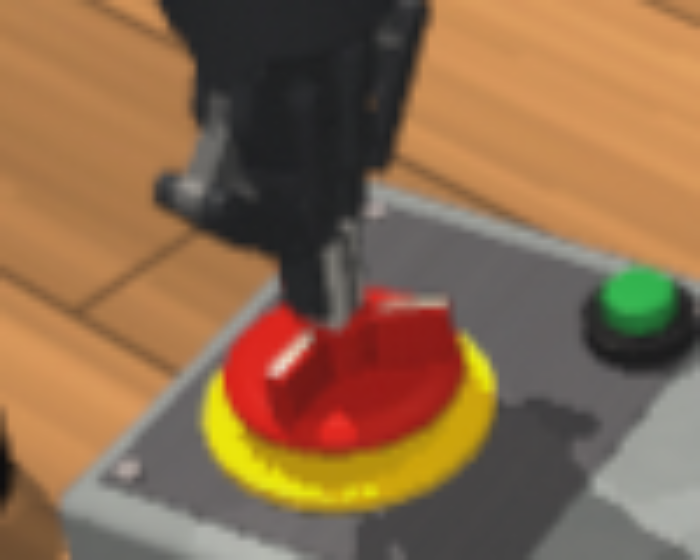

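{"name": "servo_tool", "arguments": {
  "moves": [
    [255,[0,-0.001,0.005],0],
    [255,[0,-0.001,0.006],0],
    [255,[0,0,0.007],0],
    [255,[0,0,0.008],0],
    [255,[0,0,0.008],0],
    [255,[0,0,0.008],0],
    [255,[0,0,0.008],0],
    [255,[0,0,0.008],0]
  ]
}}

```text
time: 7.02
tool_pos: [0.5973, -0.0982, 0.1404]
tcp_rot: [1.95, 2.44, -0.023]
wrist_force: [-20.8, 5.0, 44.6]
width: -0.0
```

```bash
python3 st.py; python3 look.py s5
```

```text
t 7.0167 p [ 0.5973 -0.0982  0.1404] x ang 102.73 zaxis [ 0.004 -0.023 -1.   ] F [-20.75   5.02  44.57] w -0.0
u,v mm 5.5 -2.2
to centre, tool axes [ 0.0022 -0.0054]
```

View pics/s5.png

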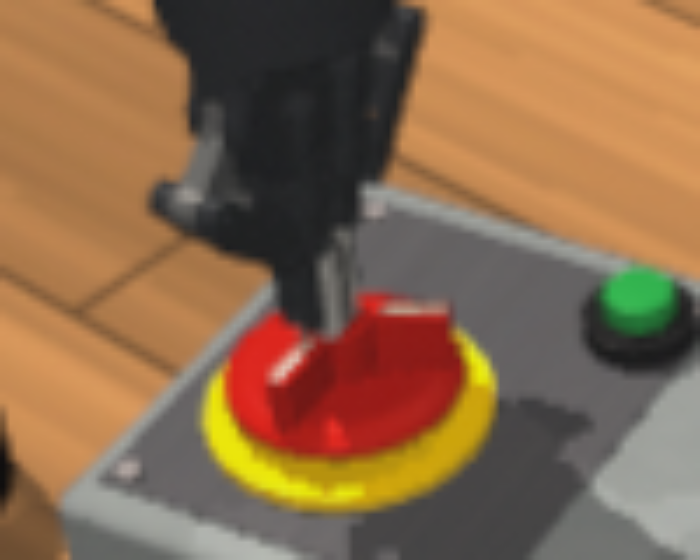

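Force is 45 N at z .1404, so the button is on its bottom stop at 12 mm. Now straight up.

{"name": "servo_tool", "arguments": {
  "moves": [
    [255,[0,0,-0.01],0],
    [255,[0,0,-0.015],0],
    [255,[0,0,-0.015],0],
    [255,[0,0,-0.01],0],
    [255,[0,0,0],0],
    [255,[0,0,0],0],
    [255,[0,0,0],0],
    [255,[0,0,0],0]
  ]
}}

```text
time: 7.73
tool_pos: [0.5967, -0.097, 0.1934]
tcp_rot: [1.949, 2.438, -0.022]
wrist_force: [0.1, -0.1, -0.1]
width: 0.005
```

```bash
python3 st.py; python3 look.py s6
python3 - <<'E'
from workcell import bot
from h import *
c=bot.read_camera("scene");P=pts(c);z=P[...,2]
ctr=np.array((.594,-.0965))
h=cv2.cvtColor(c["pixels"],cv2.COLOR_RGB2HSV);S=h[...,1]
d=P[...,:2]-ctr;r=np.hypot(d[...,0],d[...,1]);red=(r<.045)&((h[...,0]<8)|(h[...,0]>172))&(S>60)&(h[...,2]>70)&(z<.14)
print(np.percentile(z[red],[50,75,90,95,98]).round(4))
E
```

```text
t 7.7333 p [ 0.5967 -0.097   0.1934] x ang 102.73 zaxis [ 0.007 -0.023 -1.   ] F [ 0.09 -0.14 -0.13] w 0.005
u,v mm 5.2 -0.9
to centre, tool axes [ 0.0009 -0.0052]
[0.1003 0.1132 0.1186 0.1196 0.1203]
```

View pics/s6.png

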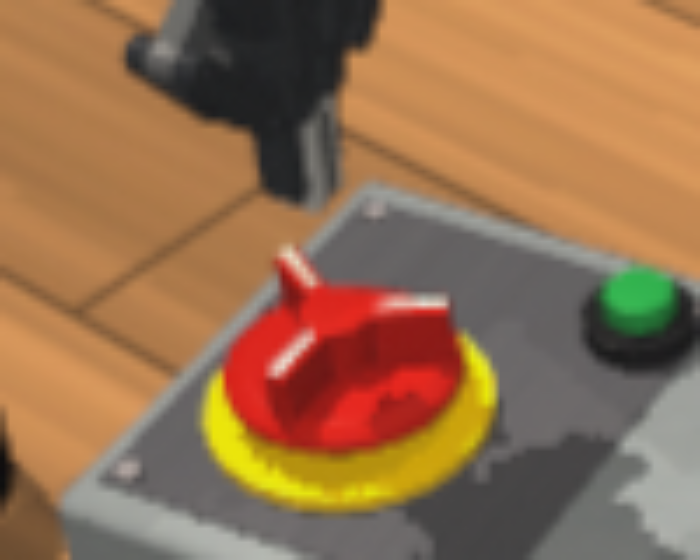

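The hand is off and the fin tops are now at about z 0.1185, so it is latched. In this view the +x fin is at (290,355) and the +y-side fin at (415,300), with the gap between them open. I'll move over that gap.

{"name": "servo_tool", "arguments": {
  "moves": [
    [255,[0.01,0.009,0],0],
    [255,[0.01,0.009,0],0],
    [255,[0.008,0.007,0],0],
    [255,[0,0,0],0],
    [255,[0,0,0.01],0],
    [255,[0,0,0.01],0],
    [255,[0,0,0],0],
    [255,[0,0,0],0]
  ]
}}

```text
time: 8.5
tool_pos: [0.6159, -0.0592, 0.1668]
tcp_rot: [1.949, 2.444, -0.026]
wrist_force: [1.1, -0.5, 0.2]
width: -0.002
```

```bash
python3 st.py; python3 look.py s7
```

```text
t 8.5 p [ 0.6159 -0.0592  0.1668] x ang 102.85 zaxis [ 0.002 -0.022 -1.   ] F [ 1.11 -0.5   0.19] w -0.002
u,v mm 32.0 31.8
to centre, tool axes [-0.0316 -0.0322]
```

View pics/s7.png

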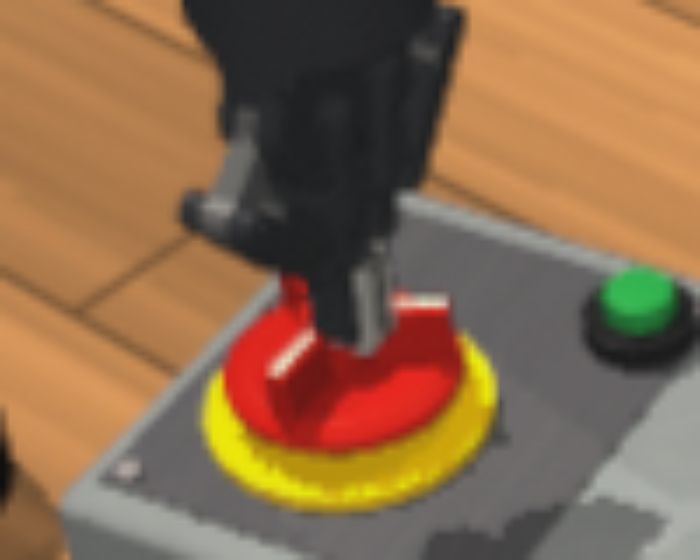

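The tips are at (355,340), above the gap and clear of both fins. Next I lower them to tip z of about 0.112.

{"name": "servo_tool", "arguments": {
  "moves": [
    [255,[0,0,0.008],0],
    [255,[-0.001,0,0.008],0],
    [255,[0,0,0.006],0],
    [255,[0,0,0.004],0],
    [255,[0,0,0],0],
    [255,[0,0,0],0],
    [255,[0,0,0],0],
    [255,[0,0,0],0]
  ]
}}

```text
time: 9.22
tool_pos: [0.6149, -0.0625, 0.1373]
tcp_rot: [1.953, 2.443, -0.027]
wrist_force: [-0.2, 0.3, 0.6]
width: -0.001
```

```bash
python3 st.py; python3 look.py s8
```

```text
t 9.2167 p [ 0.6149 -0.0625  0.1373] x ang 102.71 zaxis [-0.    -0.022 -1.   ] F [-0.2   0.34  0.64] w -0.001
u,v mm 30.4 28.8
to centre, tool axes [-0.0287 -0.0305]
```

View pics/s8.png

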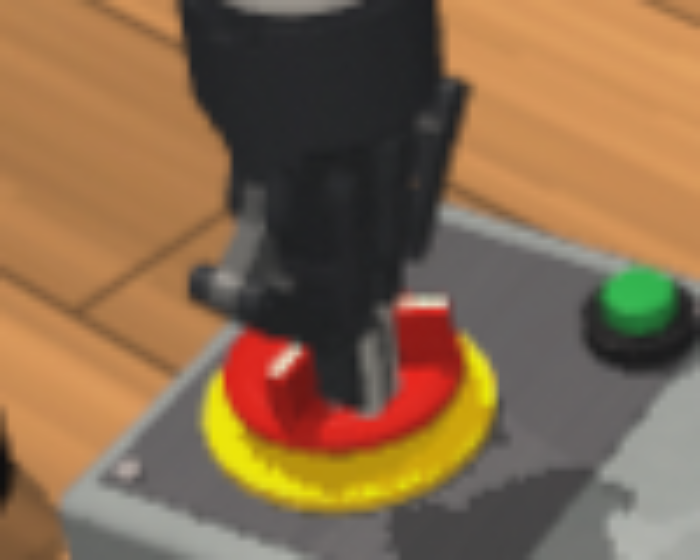

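The tips are down between the fins at (360,400), with no contact force. Now I push along tool −x.

{"name": "servo_tool", "arguments": {
  "moves": [
    [255,[-0.005,0.001,0],0],
    [255,[-0.005,0.001,0],0],
    [255,[-0.005,0,0],0],
    [255,[-0.005,0,0],0],
    [255,[-0.005,0,0],0],
    [255,[0,0,0],0],
    [255,[0,0,0],0],
    [255,[0,0,0],0]
  ]
}}

```text
time: 9.93
tool_pos: [0.6238, -0.087, 0.139]
tcp_rot: [1.956, 2.443, -0.021]
wrist_force: [-0.8, 1.9, 0.2]
width: -0.001
```

```bash
python3 st.py; python3 look.py s9
```

```text
t 9.9333 p [ 0.6238 -0.087   0.139 ] x ang 102.65 zaxis [ 0.001 -0.018 -1.   ] F [-0.84  1.86  0.17] w -0.001
u,v mm 33.7 2.9
to centre, tool axes [-0.0029 -0.0337]
```

View pics/s9.png

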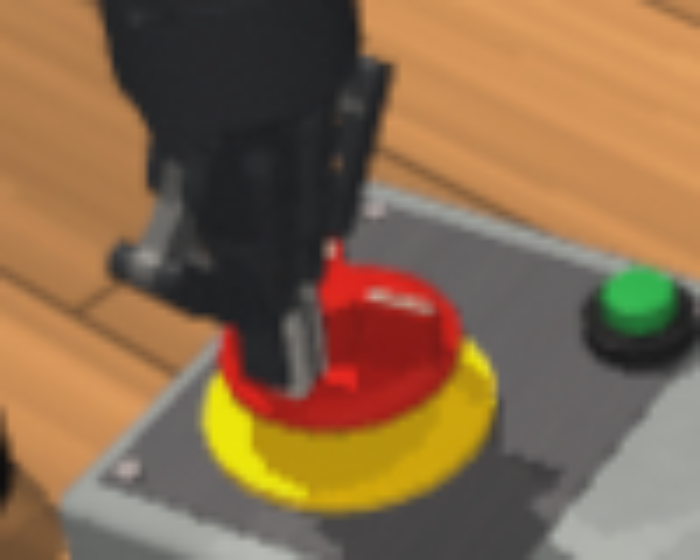

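The button has popped up: the cap rim is higher and more yellow shows below it. The fins are turned about 25 to 30° clockwise. I'll back the tips off and then lift.

{"name": "servo_tool", "arguments": {
  "moves": [
    [255,[0.005,0,0],0],
    [255,[0.006,0,0],0],
    [255,[0.006,0,0],0],
    [255,[0.004,0,0],0],
    [255,[0,0,0],0],
    [255,[0,0,-0.008],0],
    [255,[0,0,-0.012],0],
    [255,[0,0,-0.015],0]
  ]
}}

```text
time: 10.65
tool_pos: [0.6161, -0.0641, 0.1722]
tcp_rot: [1.954, 2.448, -0.031]
wrist_force: [-0.0, -0.1, 0.5]
width: -0.001
```

{"name": "servo_tool", "arguments": {
  "moves": [
    [255,[0,0,-0.02],0],
    [255,[0,0,-0.02],0],
    [255,[0,0,-0.02],0],
    [255,[0,0,-0.02],0],
    [255,[0,0,-0.01],0],
    [255,[0,0,0],0],
    [255,[0,0,0],0],
    [255,[0,0,0],0]
  ]
}}

```text
time: 11.32
tool_pos: [0.6192, -0.0639, 0.2788]
tcp_rot: [1.947, 2.437, -0.022]
wrist_force: [-0.1, 0.6, -0.2]
width: -0.001
```

```bash
python3 st.py; python3 look.py s10
python3 - <<'E'
from workcell import bot
from h import *
c0=dict(np.load("scene0.npz"));c=bot.read_camera("scene")
for c in(c0,c):
    P=pts(c);z=P[...,2];ctr=np.array((.594,-.0965))
    h=cv2.cvtColor(c["pixels"],cv2.COLOR_RGB2HSV);S=h[...,1]
    d=P[...,:2]-ctr;r=np.hypot(d[...,0],d[...,1]);b=(r<.045)&(z>.12)&(z<.136)&(r>.02)&(c["pixels"][...,0]>150)
    a=np.arctan2(d[...,1],d[...,0])[b]
    print(b.sum(),np.percentile(z[b],[50,90]).round(4),np.degrees(np.angle(np.exp(3j*a).mean()))/3)
cv2.imwrite("pics/full.png",c["pixels"][:,:,::-1])
E
```

```text
t 11.3167 p [ 0.6192 -0.0639  0.2788] x ang 102.74 zaxis [ 0.008 -0.025 -1.   ] F [-0.09  0.56 -0.24] w -0.001
u,v mm 34.3 26.5
to centre, tool axes [-0.0263 -0.0344]
57 [0.1287 0.1303] 12.4294634816043
58 [0.1286 0.1303] 12.737468873995027
```

View pics/s10.png

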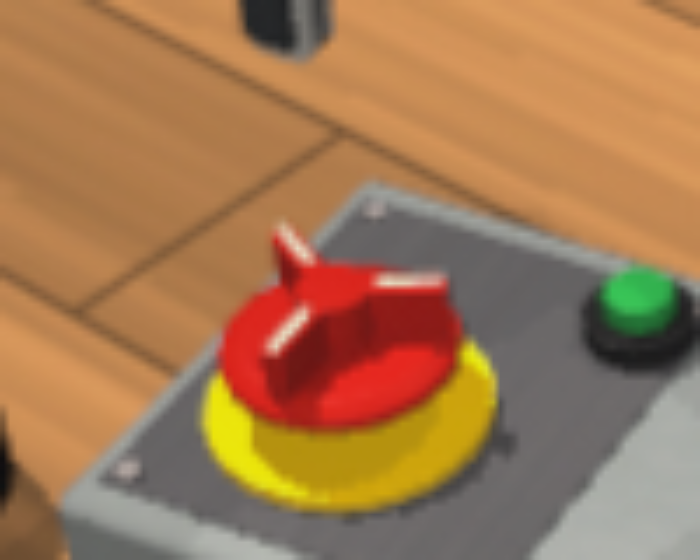

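View pics/full.png

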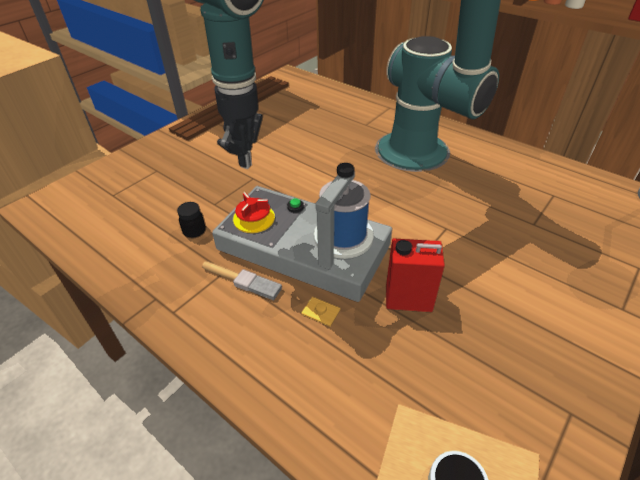

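The button is back up (fin tops at z 0.1286, as at the start) and untwisted (12.7° against 12.4°). The jar (191,219), can (414,275), brush (243,283) and fitting (321,311) are where they were, and the hand is clear. I'm handing the job in.

```bash
python3 -c "
from workcell import bot
print(bot.finish_job())"
```

```text
the job is handed in; nothing more can be done
None
```

The emergency stop check is done and handed in at about 11.5 s on the robot's clock. The hand-in reports no verdict.

- **Press:** I pressed the hub with the shut fingertips to its bottom stop, with about 45 N upward on the wrist. Then I lifted off; the fin tops stayed at about 118.5 mm instead of 128, so the button was latched with the hand away.
- **Twist:** I pushed the +x fin sideways with the fingertips. The button turned clockwise by roughly 25–30° (judged from the picture, not measured) and popped up.
- **Last checks:** After I backed off and lifted, the fin-top height read 128.6 mm (128.7 before) and the fin angle 12.7° (12.4° before). The fingertips were about 125 mm above the button and the wrist force was near zero. By eye in the pictures, the green button was still out and the jar, can, brush and fitting had not moved.
- **Disagreements:** The two cameras placed the button axis about 5 mm apart, so I used the average. The small moves overshot or fell short by several mm, which I corrected along the way. At the end the arm hid the button from the top camera, so the later checks used the scene camera only.

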